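# Seat the engraver's work pallet on its three-ball mount

## Task

Put the work pallet with the little house wall back into the laser engraver, its gable end towards the single ball: push it down between the two sprung roller catches, then keep hold of it while their springs pull and ease it down by feel, so that it sits fully home on all three balls with both catches over its ends. The mount is delicate: never let the pallet snap or drop onto the balls, and put no more than about 15 N on any of them. Leave the house, the wagon and the jar where they stand.

Things in the scene. Friction and masses are not known exactly. Their poses are not given: they have to be found in the camera images.
- pallet_center (a point): centre (half-way up) of the loose work pallet: aluminium plate 96 mm long (x), 64 wide (y), 10 thick, about 0.26 kg, x from the gable end to the square end. Grasp it by its plain long edges. A plywood house wall is clamped on top, its gable pointing to -x (up to 10 mm above the plate). It starts on a wooden block 50 mm wide, 20 mm high, this point 29 mm above the bench
- pallet_nose (a point): middle of the ridge of the pallet's gable end, 48 mm from pallet_center along -x. Both short ends are bevelled 5 mm above and below to such a ridge half-way up. Beneath the plate pairs of steel pins stand out 4 mm and make three grooves: one along x at x = -34 mm, two at x = 26, y = +-20 mm, each pointing away from the middle at 45 degrees
- mount_center (a point): point on the engraver's bed, 8 mm above the bench, below the middle of the three-ball mount, axes the mount's: an aluminium block 90 x 50 mm with 12 mm steel balls, one at x = -34 mm, two at x = 26, y = +-20 mm. The seated pallet's centre is above this point, axes alike. The block's height is set by hand for focus, locked and not measured: seated centre 60 to 88 mm above the bench
- mount_nose (a point): point 48 mm from mount_center along the mount's -x (single-ball end), below the pallet's gable ridge when seated. At each end of the block a sprung arm holds a brass roller. Let down from above, the pallet meets the rollers 12 mm above its seat; pushing on takes up to about 15 N; 5 mm above the seat its ridges pass them, and from there the springs pull it down with about 8 N
- engraver: laser engraver, fixed: open aluminium frame 320 x 290 mm, 55 mm high, origin under its centre; mount_center lies 30 mm to its -x. Its beam (105 mm high) and laser head (155 mm high) are parked on the +x side, 77 mm and more from the mount's middle. Nothing stands above the mount
- house: bystander: model half-timbered house, 85 x 75 mm, 103 mm high, origin under its centre
- wagon: bystander: model goods wagon, 120 x 34 mm, 49 mm high, origin under its centre
- paint_jar: bystander: glass jar, 38 mm wide, 55 mm high, origin under its centre
There are look-alikes about, which are no part of the job. What is shaped like the part that bears pallet_center but blue or purple is not meant.

How it is judged:
By the outcome, as a careful person would: the job done as asked, in the order asked, and still so for the second after the job is handed in, with the robot touching nothing.
It also fails if it takes over 58 s, if anything falls off the work surface, if the arm or the gripper's body presses on something with over 40 N, if the wrist force passes 120 N, or if a joint passes its speed limit or range.

## Robot

A 6-joint arm with a two-finger parallel gripper is mounted at the origin on the work surface. World frame = base frame: x ahead of the robot, y to its left, z up, the work surface at z = 0. Lengths are in m, angles in rad, forces in N, time in s.
With the tool pointing down it reaches from about 0.25 to 0.775 m from the base axis. Payload 8.9 kg.
Tool frame: the origin (TCP) lies midway between the tips of the shut fingers; the grasp point (between the pads) lies 19 mm behind it; z points along the fingers, y is the line along which they close (so a half turn about z gives the same grasp; the last joint's range is limited). The gripper opens to 85 mm and grips with 20 to 120 N. Pads are 22 mm wide; open, the fingers measure 114 mm over their backs; the gripper's body (76 mm by 85 mm) begins 54 mm behind the grasp point. The pads swing forward as they close: fully open they stand 13 mm farther back than shut.
Start: joints at [1.094, 0.291, -0.153, 1.127, 0, 1.431], TCP at [0.174, 0.495, 0.231] pointing down, gripper open.
Joint ranges: [-2.52, 2.52], [-0.91, 1.74], [-1.3, 1.37], [-1.96, 2.02], [-1.52, 1.47], [-3.14, 3.14]. Speed limits (rad/s): [2.22, 2.22, 2.79, 3.14, 3.14, 3.14].

## Interface

Orientations are given as a rotation vector (axis times angle).
In Python, from rig import bot gives the robot as it stands. The module is installed in compiled form; this text tells all that it offers.
- The arm moves only by the tool step_arm, never from a script. Its argument "steps" is a list of rows, each an object with "xyz": the shift along the world's x, y, z normalised to -1 to 1, where 1 is 0.25 m, a list of three; "spin": the turn about the world's z normalised to -1 to 1, where 1 is 2 rad. In form: [{"xyz": [x, y, z], "spin": spin}, ...]. A call has 1 to 5 rows; each row is the pose to reach, as a shift and turn from the pose commanded when the call began; what a row does not reach only later rows make up. A row lasts 1/12 s, in which the tool goes at most 41.7 mm and 7.16 degrees, less where a joint would pass 70% of its speed; a pose out of reach is approached as far as the arm can. A call with a number of a shift or a turn outside -1 to 1 is refused whole. A call with a gripper value outside its range is refused whole. "gripper" is the opening, from 0 (shut) to 1 (fully open), set as the call begins (left out, the last holds). The fingers move at their own pace and stop on an object; "newtons" is the grip in N (left out, the last holds). Time passes only in rows, so rows that repeat a pose let the fingers close. It gives the time, the measured TCP pose, the force, the opening and the grip force at its end, in the units of the state.
- bot.sense(): the state, without advancing time (a new reading comes with each control period).
- bot.capture(name): name is "scene" or "top" or "wrist"; returns a dict with "color" (400x640x3 uint8, blue, green, red), "range_z" (400x640 float32, m along the optical axis (not along the pixel's ray), 0 where there is no reading), "fovy" (degrees; the focal length in pixels is half the picture's height over the tangent of half this angle, whatever the lens; pixels are square), "cx", "cy" (the principal point, pixels), "R" (3x3) and "t" (3): a world point X has camera coordinates R X + t. Camera axes: x right, y down, z forward; pixel columns grow to the right and rows downward; lengths in m; the calibration is good to about 2 mm. A picture is of the moment at which its call begins.
- bot.sign_off(): hands the job in; it is judged then, once.
Trained networks look in the newest picture that a camera, given by its name, has taken for a name from the list of things; names that differ only in an ending like _2 or _b are one class to them, and where a whole thing is asked for, a point or a joint stands for the part that bears it (a point fixed in the world has none). Each returns a list of dicts, best first, with "conf" (0 to 1); they miss things now and then, are a little off and sometimes report something else, mostly with a low value. They report only what shows in the picture. A call takes as long as a camera call. They do not tell look-alikes from the thing itself.
- bot.spot_in(query, camera): "extent" ([centre column, centre row, width, height] in pixels, round what is visible of it).
- bot.pinpoint(query, camera): "at" ([row, column] in pixels: a listed point, or the origin of a listed thing).
The state is a dict: "time": time; "q": joint angles; "dq": joint speeds; "joint_efforts": joint torques, N m; "eef_pos": TCP position; "eef_rot": TCP orientation; "force": force on the tool from outside, world axes, zero at the start; "wrist_torque": the same for the moment, N m; "width": finger opening in m; "grasp_force": force on a finger pad.
Only numpy, scipy, OpenCV 4.12 (cv2) and the standard library are available. Lean on these libraries where they do the work, as an engineer would, in place of code of your own. Each camera call takes 0.05 s, during which the arm holds its last target. There are 200 camera calls.

## Working session

There is one attempt and no reset: what is moved stays moved. The work goes in short steps, Python scripts to look and compute and a tool call to move; the robot and the scene stay as the last step left them, time stands still between calls to the robot, and variables do not carry over. Pictures are saved under pics/ and viewed, at most 10 in all, crops included, and the job is handed in when it is done.

Besides the shell and the picture viewer there is one more tool, called as a command line: name --argument value ..., lists and objects as JSON in quotes. step_arm: Moves the arm, as the interface text tells. Its arguments: {"type":"object","properties":{"steps":{"type":"array"},"gripper":{"type":"number"},"newtons":{"type":"number"}},"required":["steps"]}

```bash
mkdir -p pics; cat > h.py <<'E'
import numpy as np, cv2, math
from rig import bot
def K(c):
    f=200/math.tan(math.radians(c["fovy"])/2); return f,c["cx"],c["cy"]
def world(c,u,v,z=None,win=1):
    """pixel (col,row) -> world; from depth, or on plane z"""
    f,cx,cy=K(c); R=np.array(c["R"]);t=np.array(c["t"])
    d=np.array([(u-cx)/f,(v-cy)/f,1.0]); o=-R.T@t; w=R.T@d
    if z is None:
        p=c["range_z"][int(v)-win:int(v)+win+1,int(u)-win:int(u)+win+1]; p=p[p>0]
        return o+w*np.median(p)
    return o+w*(z-o[2])/w[2]
def proj(c,X):
    f,cx,cy=K(c); p=np.array(c["R"])@np.array(X)+np.array(c["t"]); return cx+f*p[0]/p[2],cy+f*p[1]/p[2]
def cloud(c):
    f,cx,cy=K(c); v,u=np.mgrid[0:400,0:640]; z=c["range_z"]
    P=np.stack([(u-cx)/f*z,(v-cy)/f*z,z],-1)
    return (P-np.array(c["t"]))@np.array(c["R"])
E
python3 - <<'E'
from h import *
s=bot.sense(); print({k:np.round(v,3) for k,v in s.items()})
ims=[]
for n in("top","scene"):
    c=bot.capture(n); cv2.imwrite(f"pics/{n}0.png",c["color"]); np.save(f"{n}0.npy",c,allow_pickle=True)
    print(n,c["fovy"],np.round(-np.array(c["R"]).T@c["t"],3))
    for q in("pallet_center","pallet_nose","mount_center","mount_nose","engraver","house","wagon","paint_jar"):
        for r in bot.pinpoint(q,n)[:3]:
            a=r["at"]; 
            zz={"pallet_center":.029,"pallet_nose":.029,"mount_center":.008,"mount_nose":.008}.get(q,0)
            print(q,round(r["conf"],2),np.round(a),np.round(world(c,a[1],a[0],zz),3))
E
```

```text
{'time': np.float64(0.0), 'q': array([ 1.094,  0.291, -0.154,  1.127, -0.   ,  1.431]), 'dq': array([ 0.001,  0.001, -0.001,  0.001,  0.001, -0.   ]), 'joint_efforts': array([-1.0000e-03, -5.3715e+01,  3.3137e+01,  1.6000e-02, -0.0000e+00,
       -0.0000e+00]), 'eef_pos': array([0.174, 0.495, 0.231]), 'eef_rot': array([-5.280e-01, -3.097e+00,  2.000e-03]), 'force': array([ 0.064,  0.185, -0.294]), 'wrist_torque': array([-0.052, -0.062,  0.044]), 'grasp_force': np.float64(0.0), 'width': np.float64(0.085)}
top 45.7941673010901 [ 0.311 -0.049  1.404]
pallet_center 0.91 [260. 415.] [ 0.267 -0.358  0.029]
pallet_center 0.74 [246. 364.] [ 0.308 -0.212  0.029]
pallet_center 0.71 [205. 454.] [ 0.428 -0.476  0.029]
pallet_nose 0.95 [224. 410.] [ 0.373 -0.346  0.029]
pallet_nose 0.86 [260. 398.] [ 0.268 -0.309  0.029]
pallet_nose 0.71 [256. 344.] [ 0.279 -0.154  0.029]
mount_center 0.7 [158. 292.] [0.568 0.001 0.008]
mount_nose 0.9 [173. 294.] [ 0.524 -0.005  0.008]
mount_nose 0.35 [223. 408.] [ 0.376 -0.344  0.008]
engraver 0.8 [147. 291.] [0.604 0.005 0.   ]
engraver 0.41 [220. 412.] [ 0.385
[... 246 characters left out ...]
.029]
pallet_center 0.85 [208. 216.] [ 0.429 -0.344  0.029]
pallet_center 0.83 [168. 206.] [ 0.281 -0.355  0.029]
pallet_nose 0.97 [212. 165.] [ 0.404 -0.477  0.029]
pallet_nose 0.96 [168. 222.] [ 0.292 -0.309  0.029]
pallet_nose 0.93 [192. 212.] [ 0.372 -0.349  0.029]
mount_center 0.78 [227. 353.] [0.573 0.001 0.008]
mount_center 0.31 [212. 465.] [0.61  0.314 0.008]
mount_nose 0.61 [213. 343.] [ 0.523 -0.011  0.008]
engraver 0.58 [238. 359.] [0.604 0.008 0.   ]
engraver 0.57 [224. 349.] [ 0.554 -0.004  0.   ]
engraver 0.33 [213. 465.] [ 0.608  0.318 -0.   ]
house 0.66 [173. 449.] [0.465 0.339 0.   ]
wagon 0.85 [212. 467.] [0.608 0.325 0.   ]
paint_jar 0.62 [283. 221.] [ 0.635 -0.363  0.   ]
```

View pics/top0.png

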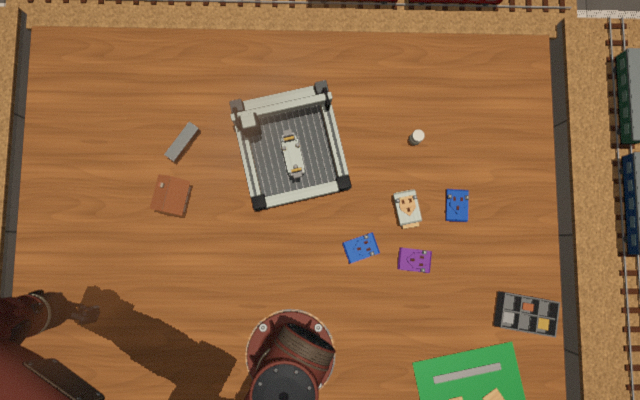

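View pics/scene0.png

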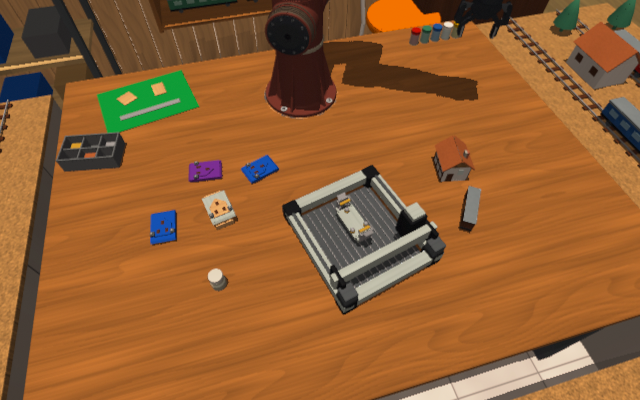

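The candidates, in top-image pixels (column, row), are:
- silver plate with plywood at (407,208)
- blue plates at (361,247) and (457,205)
- purple plate at (414,260)

The silver one fits, since blue and purple are excluded. The mount is at about (292,157). I'll enlarge both to confirm.

```bash
python3 - <<'E'
from h import *
a=np.load("top0.npy",allow_pickle=True).item(); b=np.load("scene0.npy",allow_pickle=True).item()
def crop(c,u,v,w=33,s=6):
    return cv2.resize(c["color"][v-w:v+w,u-w:u+w],None,fx=s,fy=s,interpolation=cv2.INTER_CUBIC)
r1=np.hstack([crop(a,407,208,25,8)[:, :],crop(a,292,157,25,8)]);r2=np.hstack([crop(b,219,209,25,8),crop(b,353,220,25,8)])
cv2.imwrite("pics/c1.png",cv2.resize(np.vstack([r1,r2]),(600,600)))
# depth-based: mount heights, pallet
for c in(a,b):
    P=cloud(c)
    m=(np.hypot(P[...,0]-.385,P[...,1]+.347)<.07)&(P[...,2]>.02)&(c["range_z"]>0)
    Q=P[m]; print("pallet",len(Q),Q.mean(0).round(3),np.percentile(Q[:,2],[5,25,50,75,95]).round(4))
    m=(np.hypot(P[...,0]-.573,P[...,1])<.06)&(P[...,2]>.03)&(c["range_z"]>0)
    Q=P[m]; print("mount",len(Q),Q.mean(0).round(3),np.percentile(Q[:,2],[5,25,50,75,95,99]).round(4))
E
```

```text
pallet 624 [ 0.411 -0.339  0.035] [0.0241 0.0326 0.0351 0.0379 0.0413]
mount 669 [ 0.575 -0.     0.05 ] [0.0404 0.0435 0.0459 0.0509 0.0747 0.0784]
pallet 480 [ 0.416 -0.341  0.035] [0.0304 0.0331 0.0349 0.037  0.0392]
mount 805 [ 0.571 -0.005  0.049] [0.0401 0.0428 0.0447 0.0504 0.0733 0.0751]
```

View pics/c1.png

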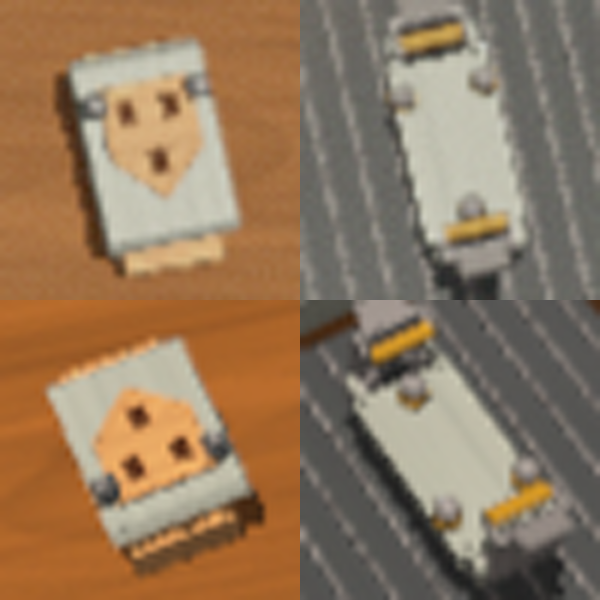

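The enlarged crop confirms it: the silver pallet with its plywood gable pointing down-image (towards the robot) sits at top pixel (407,208). The mount's single ball is also on its lower end, at about (294,169). I'm moving over the pallet.

step_arm --steps '[{"xyz":[0.04,-0.13,0],"spin":0.01},{"xyz":[0.08,-0.27,0],"spin":0.02},{"xyz":[0.11,-0.4,0],"spin":0.03},{"xyz":[0.15,-0.53,0],"spin":0.04},{"xyz":[0.19,-0.67,0],"spin":0.054}]' --gripper 1

```text
time: 1.32
eef_pos: [0.2215, 0.3266, 0.2313]
eef_rot: [0.357, 3.121, 0.001]
force: [1.5, -0.4, 1.0]
width: 0.0854
grasp_force: 0.0
```

step_arm --steps '[{"xyz":[0.04,-0.13,0],"spin":0.01},{"xyz":[0.08,-0.27,0],"spin":0.02},{"xyz":[0.11,-0.4,0],"spin":0.03},{"xyz":[0.15,-0.53,0],"spin":0.04},{"xyz":[0.19,-0.67,0],"spin":0.054}]'

```text
time: 1.73
eef_pos: [0.269, 0.1591, 0.2315]
eef_rot: [0.188, 3.135, 0.001]
force: [1.2, -0.1, -0.1]
width: 0.0851
grasp_force: 0.0
```

step_arm --steps '[{"xyz":[0.04,-0.13,0],"spin":0.01},{"xyz":[0.08,-0.27,0],"spin":0.02},{"xyz":[0.11,-0.4,0],"spin":0.03},{"xyz":[0.15,-0.53,0],"spin":0.04},{"xyz":[0.19,-0.67,0],"spin":0.054}]'

```text
time: 2.15
eef_pos: [0.3166, -0.0088, 0.2316]
eef_rot: [0.02, 3.14, -0.0]
force: [2.1, 0.8, -0.0]
width: 0.0853
grasp_force: 0.0
```

step_arm --steps '[{"xyz":[0.04,-0.13,0],"spin":0.01},{"xyz":[0.08,-0.27,0],"spin":0.02},{"xyz":[0.11,-0.4,0],"spin":0.03},{"xyz":[0.15,-0.53,0],"spin":0.04},{"xyz":[0.19,-0.67,0],"spin":0.054}]'

```text
time: 2.57
eef_pos: [0.364, -0.1764, 0.2314]
eef_rot: [-0.148, 3.138, -0.0]
force: [0.6, 0.5, -0.1]
width: 0.0853
grasp_force: 0.0
```

step_arm --steps '[{"xyz":[0.04,-0.13,0],"spin":0.01},{"xyz":[0.08,-0.27,0],"spin":0.02},{"xyz":[0.11,-0.4,0],"spin":0.03},{"xyz":[0.15,-0.53,0],"spin":0.04},{"xyz":[0.19,-0.67,0],"spin":0.054}]'

```text
time: 2.98
eef_pos: [0.4116, -0.3437, 0.2312]
eef_rot: [-0.318, 3.125, 0.0]
force: [0.7, 0.4, -0.5]
width: 0.0853
grasp_force: 0.0
```

```bash
python3 - <<'E'
from h import *
c=bot.capture("wrist"); cv2.imwrite("pics/w0.png",c["color"]); np.save("w0.npy",c,allow_pickle=True)
print(c["fovy"],np.round(-np.array(c["R"]).T@c["t"],3),np.round(c["R"],2).tolist())
for q in("pallet_center","pallet_nose"):
    for r in bot.pinpoint(q,"wrist")[:3]:
        a=r["at"];print(q,round(r["conf"],2),np.round(a,1),np.round(world(c,a[1],a[0],.029),4))
P=cloud(c); m=(np.hypot(P[...,0]-.414,P[...,1]+.34)<.075)&(P[...,2]>.0225)&(c["range_z"]>0)
m=m.astype(np.uint8); m=cv2.morphologyEx(m,cv2.MORPH_OPEN,np.ones((5,5)))>0
Q=P[m]; print(len(Q),np.percentile(Q[:,2],[5,25,50,75,95]).round(4))
r=cv2.minAreaRect((Q[:,:2]*1000).astype(np.float32)); print(r)
E
```

```text
69.17821148620226 [ 0.347 -0.357  0.374] [[-0.2, 0.98, 0.0], [0.95, 0.19, 0.26], [0.25, 0.05, -0.97]]
pallet_center 0.94 [185.9 317.1] [ 0.4221 -0.3407  0.029 ]
pallet_center 0.8 [112.7 445.1] [ 0.3087 -0.2147  0.029 ]
pallet_center 0.73 [167.  200.7] [ 0.4275 -0.4819  0.029 ]
pallet_nose 0.97 [126.5 202.2] [ 0.38   -0.4849  0.029 ]
pallet_nose 0.93 [149.8 316.4] [ 0.3796 -0.3503  0.029 ]
pallet_nose 0.79 [106.7 486.4] [ 0.293  -0.1707  0.029 ]
58086 [0.0372 0.2981 0.3117 0.3218 0.3308]
((424.626708984375, -339.1855163574219), (95.14842224121094, 147.05812072753906), 11.462247848510742)
```

View pics/w0.png

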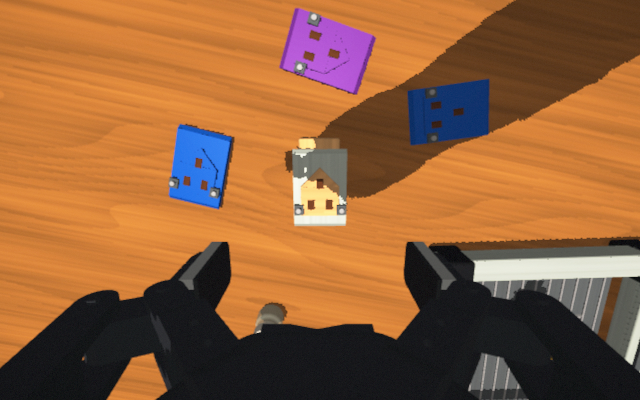

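The wrist view shows the silver pallet at columns 293–347, rows 148–226, gable up-image, between the fingers. Next I'll fit its outline from the depth.

```bash
cat >> h.py <<'E'
def fitrect(c,ctr,rad,z0,z1):
    P=cloud(c); m=(np.hypot(P[...,0]-ctr[0],P[...,1]-ctr[1])<rad)&(P[...,2]>z0)&(P[...,2]<z1)&(c["range_z"]>0)
    m=cv2.morphologyEx(m.astype(np.uint8),cv2.MORPH_OPEN,np.ones((7,7)))
    n,l,s,_=cv2.connectedComponentsWithStats(m); k=1+np.argmax(s[1:,4]); m=l==k
    Q=P[m]; return m,Q,cv2.minAreaRect((Q[:,:2]*1000).astype(np.float32))
E
python3 - <<'E'
from h import *
c=np.load("w0.npy",allow_pickle=True).item()
for z0 in(.025,.03):
    m,Q,r=fitrect(c,(.414,-.34),.075,z0,.06); v,u=np.nonzero(m)
    print(len(Q),np.percentile(Q[:,2],[5,50,95]).round(4),np.round(r[0],1),np.round(r[1],1),round(r[2],1),u.min(),u.max(),v.min(),v.max())
# colour/edges: minAreaRect in pixels of mask then project corners on z=.029 (ridges) 
    cn=cv2.findContours(m.astype(np.uint8),0,1)[0][0]; b=cv2.boxPoints(cv2.minAreaRect(cn)); 
    W=np.array([world(c,*p,.0325)[:2] for p in b]); print(W.round(4).tolist(),W.mean(0).round(4))
E
```

```text
4036 [0.0322 0.0352 0.0391] [ 424.3 -336.8] [95.4 64. ] 12.0 293 347 149 225
[[0.4764, -0.3603], [0.3838, -0.3773], [0.3711, -0.3156], [0.4628, -0.2941]] [ 0.4236 -0.3369]
3940 [0.0329 0.0352 0.0392] [ 424.5 -336.8] [93.9 64. ] 12.0 293 347 150 225
[[0.385, -0.3771], [0.3722, -0.3154], [0.4628, -0.2941], [0.4764, -0.3603]] [ 0.4241 -0.3367]
```

step_arm --steps '[{"xyz":[0.05,0.028,-0.14],"spin":0.0035},{"xyz":[0.05,0.028,-0.28],"spin":0.0035},{"xyz":[0.05,0.028,-0.42],"spin":0.0035},{"xyz":[0.05,0.028,-0.54],"spin":0.0035},{"xyz":[0.05,0.028,-0.64],"spin":0.0035}]'

```text
time: 3.55
eef_pos: [0.4231, -0.3334, 0.0695]
eef_rot: [0.329, -3.123, -0.002]
force: [-0.1, -0.4, 0.4]
width: 0.0853
grasp_force: 0.0
```

step_arm --steps '[{"xyz":[0,0,-0.08],"spin":0},{"xyz":[0,0,-0.15],"spin":0},{"xyz":[0,0,-0.21],"spin":0},{"xyz":[0,0,-0.25],"spin":0},{"xyz":[0,0,-0.26],"spin":0}]'

```text
time: 3.97
eef_pos: [0.4231, -0.3337, 0.0051]
eef_rot: [0.328, -3.123, -0.003]
force: [0.3, 0.4, 0.1]
width: 0.0853
grasp_force: 0.0
```

step_arm --steps '[{"xyz":[0,0,0],"spin":0},{"xyz":[0,0,0],"spin":0},{"xyz":[0,0,0],"spin":0},{"xyz":[0,0,0],"spin":0},{"xyz":[0,0,0],"spin":0}]' --gripper 0.6 --newtons 80

```text
time: 4.38
eef_pos: [0.4246, -0.3357, 0.0078]
eef_rot: [-0.328, 3.123, -0.002]
force: [-0.9, 1.7, 6.7]
width: 0.0624
grasp_force: 86.2
```

step_arm --steps '[{"xyz":[0,0,0.005],"spin":0},{"xyz":[0,0,0.01],"spin":0},{"xyz":[0,0,0.02],"spin":0},{"xyz":[0,0,0.04],"spin":0},{"xyz":[0,0,0.06],"spin":0}]'

```text
time: 4.8
eef_pos: [0.4239, -0.335, 0.0217]
eef_rot: [0.328, -3.124, -0.001]
force: [-0.2, 0.2, -3.0]
width: 0.0622
grasp_force: 87.6
```

step_arm --steps '[{"xyz":[0,0,0.14],"spin":0},{"xyz":[0,0,0.28],"spin":0},{"xyz":[0,0,0.42],"spin":0},{"xyz":[0,0,0.54],"spin":0},{"xyz":[0,0,0.64],"spin":0}]'

```text
time: 5.22
eef_pos: [0.4243, -0.3355, 0.1844]
eef_rot: [-0.328, 3.123, -0.003]
force: [0.6, 0.5, -3.4]
width: 0.0621
grasp_force: 89.7
```

```bash
python3 - <<'E'
from h import *
for i in range(6):
    c=bot.capture("wrist"); s=bot.sense(); print(s["time"],np.round(s["eef_pos"],4),np.round(s["eef_rot"],3),np.round(s["force"],2),np.round(s["wrist_torque"],3),s["width"],s["grasp_force"])
cv2.imwrite("pics/w1.png",c["color"]); np.save("w1.npy",c,allow_pickle=True)
p=s["eef_pos"]
m,Q,r=fitrect(c,p[:2],.08,p[2]+.019,p[2]+.045); v,u=np.nonzero(m)
print(len(Q),np.percentile(Q[:,2],[5,50,95]).round(4),np.round(r[0],1),np.round(r[1],1),round(r[2],1),u.min(),u.max(),v.min(),v.max())
for q in("pallet_center","pallet_nose"):
    for r in bot.pinpoint(q,"wrist")[:1]:
        a=r["at"];print(q,round(r["conf"],2),np.round(a,1),np.round(world(c,a[1],a[0],p[2]+.023),4))
E
```

```text
5.2667 [ 0.4259 -0.337   0.1886] [-0.328  3.119 -0.01 ] [ 1.56 -1.98  2.21] [-0.196 -0.182  0.06 ] 0.06216715663737193 89.84936714172363
5.3167 [ 0.4258 -0.337   0.1861] [-0.328  3.12  -0.01 ] [ 0.72 -0.25 -2.7 ] [ 0.012 -0.013 -0.015] 0.0623177971703702 89.81191277503967
5.3667 [ 0.4249 -0.3361  0.1835] [-0.328  3.122 -0.005] [ 0.04  0.52 -2.49] [ 0.01   0.032 -0.026] 0.062292962847625054 89.7953724861145
5.4167 [ 0.4241 -0.3353  0.1817] [-3.280e-01  3.124e+00 -1.000e-03] [-1.09  0.47 -2.78] [ 0.027 -0.003  0.024] 0.061795511993623334 89.78832006454468
5.4667 [ 0.4236 -0.3347  0.1807] [ 3.280e-01 -3.124e+00 -1.000e-03] [-0.75  0.58 -3.86] [ 0.038  0.039 -0.015] 0.06203373015395461 89.78428959846497
5.5167 [ 0.4233 -0.3345  0.1801] [ 3.280e-01 -3.123e+00 -3.000e-03] [-0.55  0.21 -2.8 ] [ 0.021 -0.033  0.021] 0.062348656644020485 89.7823441028595
25433 [0.2048 0.2079 0.2143] [ 413.  -336.5] [75.2 89.7] 11.9 213 418 165 331
pallet_center 0.8 [ 27.1 325. ] [ 0.3254 -0.3522  0.2031]
pallet_nose 0.75 [162.6 316. ] [ 0.3755 -0.3451  0.2031]
```

View pics/w1.png

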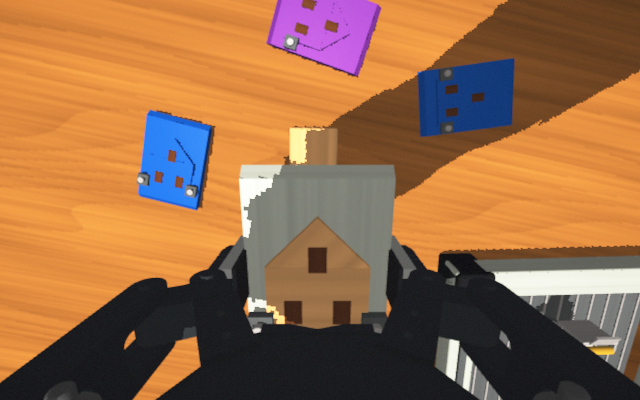

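Pallet held squarely: gable edge at row ~166, columns 240–395. Next I go past the mount, so the camera sees it clear of the pallet.

step_arm --steps '[{"xyz":[0.05,0.08,0.1],"spin":0},{"xyz":[0.12,0.18,0.2],"spin":0},{"xyz":[0.2,0.28,0.3],"spin":0},{"xyz":[0.27,0.38,0.36],"spin":0},{"xyz":[0.343,0.478,0.4],"spin":0}]'

```text
time: 6.03
eef_pos: [0.5106, -0.2146, 0.2824]
eef_rot: [-0.327, 3.124, -0.001]
force: [0.0, -1.4, -4.0]
width: 0.0624
grasp_force: 89.8
```

step_arm --steps '[{"xyz":[0.07,0.1,0],"spin":0},{"xyz":[0.14,0.2,0],"spin":0},{"xyz":[0.21,0.29,0],"spin":0},{"xyz":[0.28,0.38,0],"spin":0},{"xyz":[0.343,0.478,0],"spin":0}]'

```text
time: 6.45
eef_pos: [0.596, -0.095, 0.28]
eef_rot: [0.328, -3.123, -0.001]
force: [0.7, -0.4, -3.0]
width: 0.0623
grasp_force: 89.7
```

step_arm --steps '[{"xyz":[0.08,0.12,0],"spin":0},{"xyz":[0.16,0.23,0],"spin":0},{"xyz":[0.23,0.33,0],"spin":0},{"xyz":[0.29,0.42,0],"spin":0},{"xyz":[0.343,0.478,0],"spin":0}]'

```text
time: 6.87
eef_pos: [0.6816, 0.026, 0.2796]
eef_rot: [0.33, -3.122, -0.002]
force: [-0.1, -0.7, -2.9]
width: 0.0622
grasp_force: 89.7
```

step_arm --steps '[{"xyz":[0,0,0],"spin":0},{"xyz":[0,0,0],"spin":0},{"xyz":[0,0,0],"spin":0},{"xyz":[0,0,0],"spin":0}]'

```text
time: 7.2
eef_pos: [0.6807, 0.0224, 0.2809]
eef_rot: [0.326, -3.124, 0.0]
force: [-0.2, 0.0, -3.0]
width: 0.0617
grasp_force: 89.8
```

```bash
python3 - <<'E'
from h import *
c=bot.capture("wrist"); s=bot.sense(); print(s["time"],np.round(s["eef_pos"],4),np.round(s["eef_rot"],3),np.round(s["force"],2))
cv2.imwrite("pics/w2.png",c["color"]); np.save("w2.npy",c,allow_pickle=True); print(np.round(-np.array(c["R"]).T@c["t"],3))
for q,z in(("mount_center",.008),("mount_nose",.008),("pallet_nose",s["eef_pos"][2]+.023)):
    for r in bot.pinpoint(q,"wrist")[:2]:
        a=r["at"];print(q,round(r["conf"],2),np.round(a,1),np.round(world(c,a[1],a[0],z),4))
P=cloud(c)
m=(np.hypot(P[...,0]-.573,P[...,1])<.085)&(P[...,2]>.03)&(P[...,2]<.12)&(c["range_z"]>0)
h,e=np.histogram(P[m][:,2],bins=np.arange(.03,.1,.003)); print(list(zip(e.round(3).tolist(),h.tolist())))
E
```

```text
7.25 [0.6807 0.0223 0.2812] [ 0.326 -3.124  0.   ] [-1.22 -0.06 -2.77]
[0.616 0.009 0.424]
mount_center 0.77 [ 85.1 316.7] [ 5.706e-01 -5.000e-04  8.000e-03]
mount_nose 0.84 [ 47.2 316.3] [ 0.5254 -0.0106  0.008 ]
mount_nose 0.25 [265.7 317.2] [0.8327 0.0557 0.008 ]
pallet_nose 0.63 [162.1 316.6] [0.6322 0.0123 0.3042]
[(0.03, 0), (0.033, 0), (0.036, 2), (0.039, 59), (0.042, 1845), (0.045, 1269), (0.048, 40), (0.051, 32), (0.054, 138), (0.057, 140), (0.06, 24), (0.063, 24), (0.066, 35), (0.069, 132), (0.072, 616), (0.075, 292), (0.078, 211), (0.081, 12), (0.084, 0), (0.087, 0), (0.09, 0), (0.093, 0), (0.096, 0)]
```

View pics/w2.png

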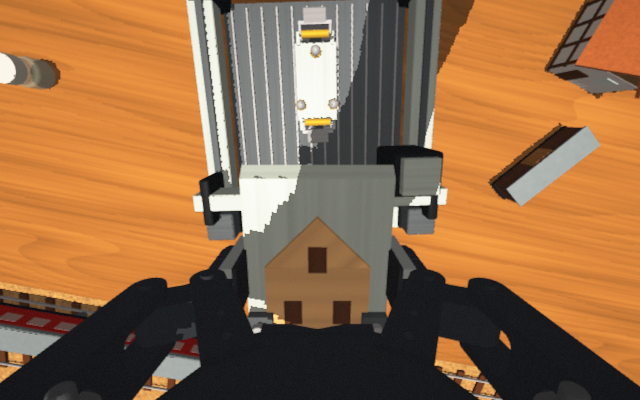

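The mount is clear in this view: single ball at (316,50), ball pair at (301,104) and (334,104), rollers at (315,34) and (318,123). The held pallet's gable ridge is at row ~166. I'll fit both in this same camera, so calibration errors cancel.

```bash
python3 - <<'E'
from h import *
c=np.load("w2.npy",allow_pickle=True).item(); P=cloud(c); g=c["color"].astype(int)
# balls: compact bumps above block top
reg=np.zeros((400,640),bool); reg[15:140,285:350]=1
hsv=cv2.cvtColor(c["color"],cv2.COLOR_BGR2HSV)
rol=reg&(hsv[...,1]>150)&(hsv[...,2]>120)
n,l,st,ce=cv2.connectedComponentsWithStats(rol.astype(np.uint8))
for i in range(1,n):
    if st[i,4]>40: 
        m=l==i; Z=P[m][:,2]; print("roller",ce[i].round(1),st[i],P[m].mean(0).round(4),np.percentile(Z,[5,50,95,99]).round(4),np.round(cv2.minAreaRect((P[m][:,:2]*1000).astype(np.float32)),1) if 0 else cv2.minAreaRect((P[m][:,:2]*1000).astype(np.float32)))
for (u,v) in((316,50),(301,104),(334,104)):
    w=7; sub=P[v-w:v+w+1,u-w:u+w+1].reshape(-1,3); s=sub[(sub[:,2]>.0495)&(sub[:,2]<.064)]
    # sphere fit with r=6mm
    from scipy.optimize import least_squares
    f=least_squares(lambda p:np.linalg.norm(s-p,axis=1)-.006,[*s[:,:2].mean(0),s[:,2].max()-.006],loss='soft_l1',f_scale=.0005)
    print("ball",len(s),f.x.round(4),np.abs(f.fun).mean().round(5),s.mean(0).round(4),s[:,2].max().round(4))
blk=reg&(P[...,2]>.041)&(P[...,2]<.048); print("block z",np.median(P[blk][:,2]).round(4),cv2.minAreaRect((P[blk][:,:2]*1000).astype(np.float32)))
# pallet
pm=np.zeros((400,640),bool); pm[150:215,232:402]=1; pm&=(P[...,2]>.28)&(P[...,2]<.33)
print("plate z",np.percentile(P[195:212,255:300][...,2],[10,50,90]).round(4))
zt=np.median(P[195:212,255:300][...,2]); 
R=[];
for u in range(250,390,5):
    v=np.nonzero(pm[:,u])[0].min(); R.append(world(c,u,v,zt-.005)[:2])
R=np.array(R); k=np.polyfit(R[:,1],R[:,0],1); print("ridge yaw",np.degrees(-np.arctan(k[0])).round(2),"mid",R.mean(0).round(4),"resid",np.std(R[:,0]-np.polyval(k,R[:,1])).round(5))
L=[];Rr=[]
for v in range(178,212,3):
    uu=np.nonzero(pm[v])[0]; L.append(world(c,uu.min(),v,zt)[:2]); Rr.append(world(c,uu.max()+1,v,zt)[:2])
for E in(L,Rr):
    E=np.array(E); k=np.polyfit(E[:,0],E[:,1],1); print("side",np.degrees(np.arctan(k[0])).round(2),E.mean(0).round(4))
E
```

```text
roller [314.9  33.3] [301  29  28   9 217] [ 0.5269 -0.0118  0.0746] [0.0712 0.0738 0.0755 0.076 ] ((566.60888671875, -2.5140914916992188), (101.47080993652344, 29.48303985595703), 13.853343963623047)
roller [317.3 121.7] [305 118  26   8 162] [0.6169 0.0099 0.0736] [0.0719 0.0738 0.0752 0.0756] ((616.8820190429688, 10.190698623657227), (7.7566328048706055, 29.292888641357422), 15.545713424682617)
ball 101 [ 0.5387 -0.0086  0.0526] 0.0004 [ 0.5396 -0.0084  0.056 ] 0.0596
ball 92 [ 0.6018 -0.0137  0.0527] 0.00041 [ 0.6019 -0.0135  0.0559] 0.0598
ball 88 [0.5924 0.0249 0.053 ] 0.00043 [0.5926 0.0248 0.0564] 0.0601
block z 0.0448 ((571.8405151367188, -0.5637474060058594), (111.2144775390625, 49.92544937133789), 13.819591522216797)
plate z [0.3066 0.3074 0.3082]
ridge yaw 11.93 mid [0.6336 0.013 ] resid 0.0
side 11.89 [ 0.6515 -0.0157]
side 12.09 [0.6383 0.0469]
```

Results: pallet centre ≈ TCP + (−0.5, +0.7) mm, yaw 11.95°, centre 21 mm above the TCP. Mount centre is (0.5718, −0.0005), yaw 13.7°, and the seated centre should be at z ≈ 0.066. I'm going above the mount.

step_arm --steps '[{"xyz":[-0.1,-0.02,-0.05],"spin":0.004},{"xyz":[-0.2,-0.04,-0.1],"spin":0.008},{"xyz":[-0.3,-0.065,-0.2],"spin":0.012},{"xyz":[-0.38,-0.082,-0.3],"spin":0.0153},{"xyz":[-0.434,-0.094,-0.4],"spin":0.0153}]'

```text
time: 7.82
eef_pos: [0.5706, -0.0007, 0.181]
eef_rot: [-0.375, 3.119, -0.0]
force: [1.5, 0.3, -2.9]
width: 0.0625
grasp_force: 89.8
```

step_arm --steps '[{"xyz":[0,0,-0.09],"spin":0},{"xyz":[0,0,-0.17],"spin":0},{"xyz":[0,0,-0.23],"spin":0},{"xyz":[0,0,-0.27],"spin":0},{"xyz":[0,0,-0.28],"spin":0}]'

```text
time: 8.23
eef_pos: [0.5717, -0.0003, 0.11]
eef_rot: [0.375, -3.117, -0.001]
force: [-0.6, -0.0, -3.8]
width: 0.0621
grasp_force: 89.7
```

step_arm --steps '[{"xyz":[0,0,0],"spin":0},{"xyz":[0,0,0],"spin":0},{"xyz":[0,0,0],"spin":0},{"xyz":[0,0,0],"spin":0},{"xyz":[0,0,0],"spin":0}]'

```text
time: 8.65
eef_pos: [0.5732, -0.0002, 0.112]
eef_rot: [-0.376, 3.118, -0.0]
force: [0.6, -0.3, -3.0]
width: 0.062
grasp_force: 89.7
```

```bash
python3 - <<'E'
from h import *
for i in range(3):
    c=bot.capture("wrist"); s=bot.sense(); r=s["eef_rot"]; print(s["time"],np.round(s["eef_pos"],4),"yaw",round(np.degrees(2*np.arctan2(r[1],r[0]))%180,2),np.round(r,3),np.round(s["force"],2),np.round(s["wrist_torque"],3))
cv2.imwrite("pics/w3.png",c["color"]); np.save("w3.npy",c,allow_pickle=True)
P=cloud(c); p=s["eef_pos"]
hsv=cv2.cvtColor(c["color"],cv2.COLOR_BGR2HSV)
rol=(hsv[...,1]>150)&(hsv[...,2]>120)&(np.abs(P[...,2]-.074)<.006)&(np.hypot(P[...,0]-.526,P[...,1]+.012)<.03)
if rol.sum()>20: print("roller",rol.sum(),P[rol].mean(0).round(4),cv2.minAreaRect((P[rol][:,:2]*1000).astype(np.float32)))
zt=np.median(P[195:212,255:300][...,2]);print("plate top",zt)
pm=np.zeros((400,640),bool); pm[150:215,232:402]=1; pm&=np.abs(P[...,2]-zt+.003)<.012
R=np.array([world(c,u,np.nonzero(pm[:,u])[0].min()-.5,zt-.005)[:2] for u in range(250,390,5)]); k=np.polyfit(R[:,1],R[:,0],1); print("ridge yaw",np.degrees(-np.arctan(k[0])).round(2),"mid",R.mean(0).round(4))
EE=[]
for f in(0,-1):
    E=np.array([world(c,np.nonzero(pm[v])[0][f]-f-(.5),v,zt)[:2] for v in range(178,212,3)]); k=np.polyfit(E[:,0],E[:,1],1); print("side",np.degrees(np.arctan(k[0])).round(2),E.mean(0).round(4)); EE.append(E.mean(0))
M=np.mean(EE,0); y=np.radians(13.7); a=np.array([np.cos(y),np.sin(y)]); nose=M+a*((R.mean(0)-M)@a); print("nose",nose.round(4),"centre",(nose+.048*a).round(4))
E
```

```text
8.7 [ 5.731e-01 -2.000e-04  1.118e-01] yaw 13.74 [-0.376  3.118 -0.   ] [-0.03 -0.97 -2.83] [-0.003  0.003  0.022]
8.75 [ 5.730e-01 -2.000e-04  1.117e-01] yaw 13.74 [-0.376  3.118 -0.   ] [ 0.04 -0.73 -3.42] [-0.045  0.029  0.006]
8.8 [ 5.729e-01 -2.000e-04  1.116e-01] yaw 13.74 [-0.376  3.119 -0.   ] [ 0.54 -0.08 -2.43] [-0.056  0.006  0.044]
roller 409 [ 0.5251 -0.013   0.0738] ((525.2528686523438, -12.6554536819458), (5.413188457489014, 28.569507598876953), 13.687691688537598)
plate top 0.13815107737908972
ridge yaw 13.75 mid [ 0.526  -0.0111]
side 13.84 [ 0.545  -0.0394]
side 13.7 [0.5298 0.0228]
nose [ 0.526  -0.0111] centre [5.726e-01 3.000e-04]
```

View pics/w3.png

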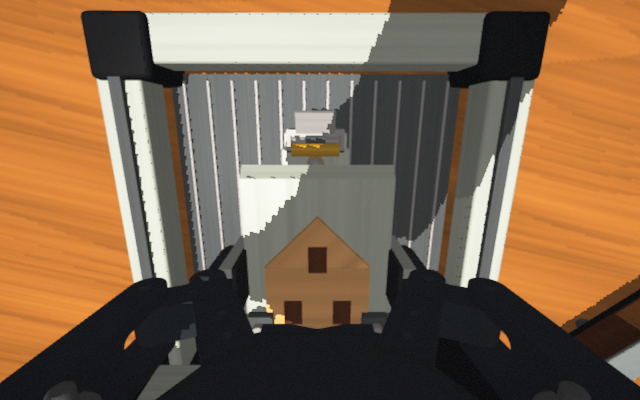

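Over the mount: the nose roller at (316,148) sits centred ahead of the gable ridge (row ~166, columns 240–395). Pallet yaw is 13.75°, and the centre is about 1 mm off. I'll correct that and go down to just above the rollers.

step_arm --steps '[{"xyz":[-0.0032,-0.004,-0.06],"spin":0},{"xyz":[-0.0032,-0.004,-0.11],"spin":0},{"xyz":[-0.0032,-0.004,-0.15],"spin":0},{"xyz":[-0.0032,-0.004,-0.18],"spin":0},{"xyz":[-0.0032,-0.004,-0.186],"spin":0}]'

```text
time: 9.22
eef_pos: [0.5711, -0.001, 0.0635]
eef_rot: [0.376, -3.117, -0.001]
force: [-0.4, -0.0, -3.3]
width: 0.0623
grasp_force: 89.7
```

step_arm --steps '[{"xyz":[0,0,0],"spin":0},{"xyz":[0,0,0],"spin":0},{"xyz":[0,0,0],"spin":0},{"xyz":[0,0,0],"spin":0},{"xyz":[0,0,0],"spin":0}]'

```text
time: 9.63
eef_pos: [0.5723, -0.0012, 0.0653]
eef_rot: [-0.376, 3.118, -0.0]
force: [-0.7, 0.8, -2.8]
width: 0.0619
grasp_force: 89.7
```

step_arm --steps '[{"xyz":[0,0,-0.004],"spin":0},{"xyz":[0,0,-0.008],"spin":0},{"xyz":[0,0,-0.012],"spin":0},{"xyz":[0,0,-0.016],"spin":0},{"xyz":[0,0,-0.016],"spin":0}]'

```text
time: 10.05
eef_pos: [0.5717, -0.0012, 0.0605]
eef_rot: [0.376, -3.119, -0.0]
force: [0.2, -0.4, -3.2]
width: 0.0623
grasp_force: 89.7
```

step_arm --steps '[{"xyz":[0,0,-0.004],"spin":0},{"xyz":[0,0,-0.008],"spin":0},{"xyz":[0,0,-0.012],"spin":0},{"xyz":[0,0,-0.012],"spin":0},{"xyz":[0,0,-0.012],"spin":0}]'

```text
time: 10.47
eef_pos: [0.5719, -0.0012, 0.0577]
eef_rot: [0.376, -3.119, -0.0]
force: [-0.1, 0.4, -3.1]
width: 0.0622
grasp_force: 89.7
```

step_arm --steps '[{"xyz":[0,0,-0.002],"spin":0},{"xyz":[0,0,-0.003],"spin":0},{"xyz":[0,0,-0.004],"spin":0},{"xyz":[0,0,-0.004],"spin":0},{"xyz":[0,0,-0.004],"spin":0}]'

```text
time: 10.88
eef_pos: [0.5719, -0.0012, 0.0568]
eef_rot: [0.376, -3.119, 0.0]
force: [0.1, 0.7, -4.0]
width: 0.0623
grasp_force: 89.7
```

step_arm --steps '[{"xyz":[0,0,-0.002],"spin":0},{"xyz":[0,0,-0.003],"spin":0},{"xyz":[0,0,-0.004],"spin":0},{"xyz":[0,0,-0.004],"spin":0},{"xyz":[0,0,-0.004],"spin":0}]'

```text
time: 11.3
eef_pos: [0.5719, -0.0012, 0.0559]
eef_rot: [0.376, -3.119, 0.0]
force: [-0.9, -0.3, -2.1]
width: 0.0623
grasp_force: 89.9
```

step_arm --steps '[{"xyz":[0,0,-0.002],"spin":0},{"xyz":[0,0,-0.003],"spin":0},{"xyz":[0,0,-0.004],"spin":0},{"xyz":[0,0,-0.004],"spin":0},{"xyz":[0,0,-0.004],"spin":0}]'

```text
time: 11.72
eef_pos: [0.5723, -0.0011, 0.0553]
eef_rot: [-0.376, 3.118, -0.0]
force: [-1.7, 0.2, 5.8]
width: 0.0622
grasp_force: 90.5
```

step_arm --steps '[{"xyz":[0,0,-0.002],"spin":0},{"xyz":[0,0,-0.003],"spin":0},{"xyz":[0,0,-0.004],"spin":0},{"xyz":[0,0,-0.004],"spin":0},{"xyz":[0,0,-0.004],"spin":0}]'

```text
time: 12.13
eef_pos: [0.5729, -0.001, 0.0546]
eef_rot: [-0.376, 3.117, -0.0]
force: [-1.1, 0.3, 6.6]
width: 0.0619
grasp_force: 90.8
```

step_arm --steps '[{"xyz":[0,0,-0.002],"spin":0},{"xyz":[0,0,-0.003],"spin":0},{"xyz":[0,0,-0.004],"spin":0},{"xyz":[0,0,-0.004],"spin":0},{"xyz":[0,0,-0.004],"spin":0}]'

```text
time: 12.55
eef_pos: [0.573, -0.001, 0.0538]
eef_rot: [-0.376, 3.117, 0.0]
force: [-1.5, 1.0, 8.0]
width: 0.0622
grasp_force: 90.9
```

```bash
python3 -c "
from h import *
s=bot.sense(); print(np.round(s['eef_pos'],4),np.round(s['force'],2),np.round(s['wrist_torque'],3))"
```

```text
[ 0.573  -0.001   0.0538] [-1.5   0.99  7.97] [ 0.272  0.199 -0.063]
```

step_arm --steps '[{"xyz":[0,0,-0.002],"spin":0},{"xyz":[0,0,-0.003],"spin":0},{"xyz":[0,0,-0.004],"spin":0},{"xyz":[0,0,-0.004],"spin":0},{"xyz":[0,0,-0.004],"spin":0}]'

```text
time: 12.97
eef_pos: [0.5731, -0.001, 0.0528]
eef_rot: [-0.376, 3.117, 0.0]
force: [-2.2, 1.5, 8.9]
width: 0.0619
grasp_force: 91.0
```

step_arm --steps '[{"xyz":[0,0,-0.002],"spin":0},{"xyz":[0,0,-0.003],"spin":0},{"xyz":[0,0,-0.004],"spin":0},{"xyz":[0,0,-0.004],"spin":0},{"xyz":[0,0,-0.004],"spin":0}]'

```text
time: 13.38
eef_pos: [0.5731, -0.001, 0.0517]
eef_rot: [-0.376, 3.117, 0.0]
force: [-0.9, 1.5, 7.1]
width: 0.0622
grasp_force: 91.0
```

step_arm --steps '[{"xyz":[0,0,-0.002],"spin":0},{"xyz":[0,0,-0.003],"spin":0},{"xyz":[0,0,-0.004],"spin":0},{"xyz":[0,0,-0.004],"spin":0},{"xyz":[0,0,-0.004],"spin":0}]'

```text
time: 13.8
eef_pos: [0.572, -0.0012, 0.0497]
eef_rot: [0.376, -3.119, 0.0]
force: [-0.4, -0.1, 1.1]
width: 0.0626
grasp_force: 90.2
```

step_arm --steps '[{"xyz":[0,0,-0.001],"spin":0},{"xyz":[0,0,-0.002],"spin":0},{"xyz":[0,0,-0.003],"spin":0},{"xyz":[0,0,-0.003],"spin":0},{"xyz":[0,0,-0.003],"spin":0}]'

```text
time: 14.22
eef_pos: [0.5716, -0.0012, 0.0487]
eef_rot: [0.376, -3.118, -0.0]
force: [-0.3, -0.7, -3.8]
width: 0.0624
grasp_force: 89.7
```

step_arm --steps '[{"xyz":[0,0,-0.001],"spin":0},{"xyz":[0,0,-0.002],"spin":0},{"xyz":[0,0,-0.003],"spin":0},{"xyz":[0,0,-0.003],"spin":0},{"xyz":[0,0,-0.003],"spin":0}]'

```text
time: 14.63
eef_pos: [0.5718, -0.0012, 0.0481]
eef_rot: [0.376, -3.119, -0.0]
force: [0.1, -0.4, -5.6]
width: 0.0623
grasp_force: 89.6
```

step_arm --steps '[{"xyz":[0,0,-0.001],"spin":0},{"xyz":[0,0,-0.002],"spin":0},{"xyz":[0,0,-0.003],"spin":0},{"xyz":[0,0,-0.003],"spin":0},{"xyz":[0,0,-0.003],"spin":0}]'

```text
time: 15.05
eef_pos: [0.5717, -0.0012, 0.0473]
eef_rot: [0.376, -3.119, -0.0]
force: [0.2, -0.2, -7.4]
width: 0.0624
grasp_force: 89.4
```

step_arm --steps '[{"xyz":[0,0,-0.001],"spin":0},{"xyz":[0,0,-0.002],"spin":0},{"xyz":[0,0,-0.003],"spin":0},{"xyz":[0,0,-0.003],"spin":0},{"xyz":[0,0,-0.003],"spin":0}]'

```text
time: 15.47
eef_pos: [0.5717, -0.0012, 0.0465]
eef_rot: [0.376, -3.118, -0.0]
force: [0.3, -0.8, -9.8]
width: 0.0624
grasp_force: 89.2
```

```bash
python3 -c "
from h import *
s=bot.sense(); print(np.round(s['eef_pos'],4),np.round(s['force'],2),np.round(s['wrist_torque'],3))"
```

```text
[ 0.5717 -0.0012  0.0465] [ 0.28 -0.85 -9.85] [-0.246 -0.054 -0.028]
```

step_arm --steps '[{"xyz":[0,0,-0.001],"spin":0},{"xyz":[0,0,-0.001],"spin":0},{"xyz":[0,0,-0.002],"spin":0},{"xyz":[0,0,-0.002],"spin":0},{"xyz":[0,0,-0.002],"spin":0}]'

```text
time: 15.88
eef_pos: [0.5718, -0.0012, 0.0462]
eef_rot: [0.376, -3.119, -0.0]
force: [-0.4, -2.0, -11.2]
width: 0.0622
grasp_force: 89.5
```

step_arm --steps '[{"xyz":[0,0,-0.001],"spin":0},{"xyz":[0,0,-0.001],"spin":0},{"xyz":[0,0,-0.002],"spin":0},{"xyz":[0,0,-0.002],"spin":0},{"xyz":[0,0,-0.002],"spin":0}]'

```text
time: 16.3
eef_pos: [0.5719, -0.0012, 0.0457]
eef_rot: [0.376, -3.119, -0.0]
force: [0.6, -1.5, -12.1]
width: 0.0623
grasp_force: 89.6
```

```bash
python3 -c "
from h import *
s=bot.sense(); print(np.round(s['eef_pos'],4),np.round(s['force'],2),np.round(s['wrist_torque'],3))"
```

```text
[ 0.5719 -0.0012  0.0457] [  0.64  -1.51 -12.06] [-0.218 -0.021 -0.036]
```

step_arm --steps '[{"xyz":[0,-0.001,0],"spin":0},{"xyz":[0,-0.0015,-0.001],"spin":0},{"xyz":[0,-0.0015,-0.001],"spin":0},{"xyz":[0,-0.0015,-0.0015],"spin":0},{"xyz":[0,-0.0015,-0.0015],"spin":0}]'

```text
time: 16.72
eef_pos: [0.5718, -0.0013, 0.0454]
eef_rot: [0.376, -3.119, -0.001]
force: [0.1, 1.9, -11.7]
width: 0.0621
grasp_force: 89.6
```

```bash
python3 -c "
from h import *
s=bot.sense(); print(np.round(s['eef_pos'],4),np.round(s['force'],2),np.round(s['wrist_torque'],3))"
```

```text
[ 0.5718 -0.0013  0.0454] [  0.09   1.87 -11.71] [ 0.319  0.084 -0.091]
```

step_arm --steps '[{"xyz":[0,0.0007,0],"spin":0},{"xyz":[0,0.0007,-0.0005],"spin":0},{"xyz":[0,0.0007,-0.001],"spin":0},{"xyz":[0,0.0007,-0.001],"spin":0},{"xyz":[0,0.0007,-0.001],"spin":0}]'

```text
time: 17.13
eef_pos: [0.5719, -0.0013, 0.0452]
eef_rot: [0.376, -3.119, -0.0]
force: [0.6, 2.4, -11.9]
width: 0.0624
grasp_force: 89.6
```

step_arm --steps '[{"xyz":[0,0,-0.0005],"spin":0},{"xyz":[0,0,-0.001],"spin":0},{"xyz":[0,0,-0.001],"spin":0},{"xyz":[0,0,-0.001],"spin":0},{"xyz":[0,0,-0.001],"spin":0}]'

```text
time: 17.55
eef_pos: [0.5719, -0.0013, 0.0449]
eef_rot: [0.376, -3.119, -0.0]
force: [-0.8, 3.5, -10.6]
width: 0.0622
grasp_force: 89.6
```

```bash
python3 -c "
from h import *
s=bot.sense(); print(np.round(s['eef_pos'],4),np.round(s['force'],2),np.round(s['wrist_torque'],3))"
```

```text
[ 0.5719 -0.0013  0.0449] [ -0.84   3.51 -10.6 ] [0.501 0.142 0.008]
```

step_arm --steps '[{"xyz":[0,0.0007,0],"spin":0},{"xyz":[0,0.0012,0],"spin":0},{"xyz":[0,0.0012,0],"spin":0},{"xyz":[0,0.0012,-0.0005],"spin":0},{"xyz":[0,0.0012,-0.0005],"spin":0}]'

```text
time: 17.97
eef_pos: [0.572, -0.0012, 0.0449]
eef_rot: [-0.376, 3.119, -0.0]
force: [-0.1, 1.1, -11.0]
width: 0.0622
grasp_force: 89.6
```

```bash
python3 -c "
from h import *
s=bot.sense(); print(np.round(s['eef_pos'],4),np.round(s['force'],2),np.round(s['wrist_torque'],3))"
```

```text
[ 0.572  -0.0012  0.0449] [ -0.11   1.09 -11.05] [ 0.09   0.111 -0.051]
```

step_arm --steps '[{"xyz":[0,0.0003,-0.0005],"spin":0},{"xyz":[0,0.0003,-0.001],"spin":0},{"xyz":[0,0.0003,-0.001],"spin":0},{"xyz":[0,0.0003,-0.001],"spin":0},{"xyz":[0,0.0003,-0.001],"spin":0}]'

```text
time: 18.38
eef_pos: [0.572, -0.0012, 0.0446]
eef_rot: [-0.376, 3.119, -0.001]
force: [0.5, -0.8, -10.7]
width: 0.0622
grasp_force: 89.7
```

step_arm --steps '[{"xyz":[0,0,-0.0005],"spin":0},{"xyz":[0,0,-0.001],"spin":0},{"xyz":[0,0,-0.001],"spin":0},{"xyz":[0,0,-0.001],"spin":0},{"xyz":[0,0,-0.001],"spin":0}]'

```text
time: 18.8
eef_pos: [0.572, -0.0011, 0.0443]
eef_rot: [-0.376, 3.119, -0.0]
force: [0.5, -2.1, -10.2]
width: 0.0624
grasp_force: 89.7
```

```bash
python3 -c "
from h import *
s=bot.sense(); print(np.round(s['eef_pos'],4),np.round(s['force'],2),np.round(s['wrist_torque'],3))"
```

```text
[ 0.572  -0.0011  0.0443] [  0.48  -2.1  -10.16] [-0.376  0.024 -0.012]
```

step_arm --steps '[{"xyz":[0,-0.0005,0],"spin":0},{"xyz":[0,-0.0007,-0.0005],"spin":0},{"xyz":[0,-0.0007,-0.001],"spin":0},{"xyz":[0,-0.0007,-0.001],"spin":0},{"xyz":[0,-0.0007,-0.001],"spin":0}]'

```text
time: 19.22
eef_pos: [0.5719, -0.0012, 0.0441]
eef_rot: [-0.376, 3.119, -0.0]
force: [-0.2, -1.3, -9.4]
width: 0.0621
grasp_force: 89.7
```

```bash
python3 -c "
from h import *
s=bot.sense(); print(np.round(s['eef_pos'],4),np.round(s['force'],2),np.round(s['wrist_torque'],3))"
```

```text
[ 0.5719 -0.0012  0.0441] [-0.24 -1.27 -9.44] [-0.292 -0.066  0.048]
```

step_arm --steps '[{"xyz":[0,-0.0003,-0.0005],"spin":0},{"xyz":[0,-0.0003,-0.001],"spin":0},{"xyz":[0,-0.0003,-0.001],"spin":0},{"xyz":[0,-0.0003,-0.001],"spin":0},{"xyz":[0,-0.0003,-0.001],"spin":0}]'

```text
time: 19.63
eef_pos: [0.572, -0.0012, 0.0439]
eef_rot: [-0.376, 3.119, 0.0]
force: [-0.3, -1.0, -7.9]
width: 0.0624
grasp_force: 89.9
```

```bash
python3 -c "
from h import *
s=bot.sense(); print(np.round(s['eef_pos'],4),np.round(s['force'],2),np.round(s['wrist_torque'],3))"
```

```text
[ 0.572  -0.0012  0.0439] [-0.29 -0.96 -7.93] [-0.133  0.094  0.011]
```

step_arm --steps '[{"xyz":[0,-0.0002,-0.0005],"spin":0},{"xyz":[0,-0.0002,-0.001],"spin":0},{"xyz":[0,-0.0002,-0.001],"spin":0},{"xyz":[0,-0.0002,-0.001],"spin":0},{"xyz":[0,-0.0002,-0.001],"spin":0}]'

```text
time: 20.05
eef_pos: [0.572, -0.0012, 0.0437]
eef_rot: [-0.376, 3.119, 0.0]
force: [-0.9, 0.5, -5.8]
width: 0.062
grasp_force: 90.2
```

```bash
python3 -c "
from h import *
s=bot.sense(); print(np.round(s['eef_pos'],4),np.round(s['force'],2),np.round(s['wrist_torque'],3))"
```

```text
[ 0.572  -0.0012  0.0437] [-0.93  0.49 -5.76] [-0.053  0.217 -0.015]
```

step_arm --steps '[{"xyz":[-0.0002,0,-0.0005],"spin":0},{"xyz":[-0.0003,0,-0.001],"spin":0},{"xyz":[-0.0003,0,-0.001],"spin":0},{"xyz":[-0.0003,0,-0.001],"spin":0},{"xyz":[-0.0003,0,-0.001],"spin":0}]'

```text
time: 20.47
eef_pos: [0.572, -0.0014, 0.0435]
eef_rot: [-0.376, 3.119, -0.0]
force: [-1.4, -1.6, -3.4]
width: 0.0623
grasp_force: 90.3
```

```bash
python3 -c "
from h import *
s=bot.sense(); print(np.round(s['eef_pos'],4),np.round(s['force'],2),np.round(s['wrist_torque'],3))"
```

```text
[ 0.572  -0.0014  0.0435] [-1.45 -1.59 -3.36] [-0.22   0.195 -0.067]
```

step_arm --steps '[{"xyz":[-0.0004,-0.0003,-0.0005],"spin":0},{"xyz":[-0.0006,-0.0005,-0.001],"spin":0},{"xyz":[-0.0006,-0.0005,-0.001],"spin":0},{"xyz":[-0.0006,-0.0005,-0.001],"spin":0},{"xyz":[-0.0006,-0.0005,-0.001],"spin":0}]'

```text
time: 20.88
eef_pos: [0.572, -0.0016, 0.0432]
eef_rot: [-0.376, 3.119, -0.001]
force: [-0.7, -2.0, -2.9]
width: 0.0624
grasp_force: 90.4
```

```bash
python3 -c "
from h import *
s=bot.sense(); print(np.round(s['eef_pos'],4),np.round(s['force'],2),np.round(s['wrist_torque'],3))"
```

```text
[ 0.572  -0.0016  0.0432] [-0.7  -1.98 -2.91] [-0.447  0.051 -0.071]
```

step_arm --steps '[{"xyz":[-0.0002,-0.0005,0],"spin":0},{"xyz":[-0.0002,-0.001,-0.0005],"spin":0},{"xyz":[-0.0002,-0.001,-0.0005],"spin":0},{"xyz":[-0.0002,-0.001,-0.001],"spin":0},{"xyz":[-0.0002,-0.001,-0.001],"spin":0}]'

```text
time: 21.3
eef_pos: [0.5719, -0.0017, 0.043]
eef_rot: [-0.376, 3.118, -0.0]
force: [-0.0, -0.2, -0.6]
width: 0.0618
grasp_force: 90.8
```

```bash
python3 -c "
from h import *
s=bot.sense(); print(np.round(s['eef_pos'],4),np.round(s['force'],2),np.round(s['wrist_torque'],3))"
```

```text
[ 0.5719 -0.0017  0.043 ] [-0.01 -0.17 -0.63] [-0.234 -0.028 -0.081]
```

step_arm --steps '[{"xyz":[0,0,-0.0005],"spin":0},{"xyz":[0,0,-0.001],"spin":0},{"xyz":[0,0,-0.001],"spin":0},{"xyz":[0,0,-0.001],"spin":0},{"xyz":[0,0,-0.001],"spin":0}]'

```text
time: 21.72
eef_pos: [0.572, -0.0017, 0.0429]
eef_rot: [-0.376, 3.118, -0.0]
force: [-0.8, -0.9, 5.0]
width: 0.0621
grasp_force: 91.2
```

```bash
python3 -c "
from h import *
c=bot.capture('wrist')
s=bot.sense(); print(np.round(s['eef_pos'],4),np.round(s['eef_rot'],4),np.round(s['force'],2),np.round(s['wrist_torque'],3))
P=cloud(c); y=np.radians(13.7)
zs=[(u,v,P[v-2:v+3,u-2:u+3,2].mean().round(4)) for u,v in((260,180),(375,180),(255,200),(385,200),(318,185),(260,250),(380,250))]; print(zs)
"
```

```text
[ 0.572  -0.0017  0.0429] [-3.7570e-01  3.1184e+00 -3.0000e-04] [-0.81 -0.4   5.69] [-0.284  0.139 -0.055]
[(260, 180, np.float64(0.0693)), (375, 180, np.float64(0.0694)), (255, 200, np.float64(0.0692)), (385, 200, np.float64(0.0697)), (318, 185, np.float64(0.0695)), (260, 250, np.float64(0.0694)), (380, 250, np.float64(0.0695))]
```

Contact is now rigid: 0.1 mm of travel added 6 N, and the plate top is level at 0.0694. I'll relieve the push, soften the grip, then open.

step_arm --steps '[{"xyz":[0,0,0.0005],"spin":0},{"xyz":[0,0,0.0008],"spin":0},{"xyz":[0,0,0.0008],"spin":0},{"xyz":[0,0,0.0008],"spin":0}]'

```text
time: 22.1
eef_pos: [0.5719, -0.0017, 0.0429]
eef_rot: [-0.376, 3.119, -0.0]
force: [-0.6, -1.6, 4.1]
width: 0.062
grasp_force: 91.2
```

step_arm --steps '[{"xyz":[0,0,0],"spin":0},{"xyz":[0,0,0],"spin":0},{"xyz":[0,0,0],"spin":0},{"xyz":[0,0,0],"spin":0}]' --newtons 20

```text
time: 22.43
eef_pos: [0.5719, -0.0017, 0.0429]
eef_rot: [-0.376, 3.119, -0.0]
force: [0.5, -1.0, 5.8]
width: 0.062
grasp_force: 91.2
```

```bash
python3 -c "
from h import *
s=bot.sense(); print(np.round(s['eef_pos'],4),np.round(s['force'],2),np.round(s['wrist_torque'],3),s['width'],s['grasp_force'])"
```

```text
[ 0.5719 -0.0017  0.0429] [ 0.47 -1.01  5.85] [-0.306 -0.098 -0.055] 0.06197731903806147 91.22073411941528
```

step_arm --steps '[{"xyz":[0,0,0.0012],"spin":0},{"xyz":[0,0,0.0012],"spin":0},{"xyz":[0,0,0.0012],"spin":0},{"xyz":[0,0,0.0012],"spin":0}]'

```text
time: 22.77
eef_pos: [0.5718, -0.0017, 0.0429]
eef_rot: [-0.376, 3.119, -0.0]
force: [2.6, -1.5, 0.8]
width: 0.0623
grasp_force: 90.8
```

step_arm --steps '[{"xyz":[0,0,0],"spin":0},{"xyz":[0,0,0],"spin":0},{"xyz":[0,0,0],"spin":0},{"xyz":[0,0,0],"spin":0}]' --gripper 0.71 --newtons 20

```text
time: 23.1
eef_pos: [0.5718, -0.0017, 0.0429]
eef_rot: [-0.376, 3.119, -0.0]
force: [3.6, -1.7, -2.0]
width: 0.0624
grasp_force: 90.6
```

```bash
python3 -c "
from h import *
s=bot.sense(); print(np.round(s['eef_pos'],4),np.round(s['force'],2),np.round(s['wrist_torque'],3),s['width'],s['grasp_force'])"
```

```text
[ 0.5718 -0.0017  0.0429] [ 3.57 -1.69 -2.  ] [-0.452 -0.79  -0.058] 0.06239714747021581 90.62324523925781
```

step_arm --steps '[{"xyz":[0.0008,-0.0004,-0.0004],"spin":0},{"xyz":[0.0008,-0.0004,-0.0004],"spin":0},{"xyz":[0.0008,-0.0004,-0.0004],"spin":0},{"xyz":[0.0008,-0.0004,-0.0004],"spin":0}]'

```text
time: 23.43
eef_pos: [0.5718, -0.0017, 0.043]
eef_rot: [0.376, -3.119, -0.0]
force: [2.5, -1.0, -1.2]
width: 0.0621
grasp_force: 90.8
```

```bash
python3 -c "
from h import *
s=bot.sense(); print(np.round(s['eef_pos'],4),np.round(s['force'],2),np.round(s['wrist_torque'],3),s['width'],s['grasp_force'])"
```

```text
[ 0.5718 -0.0017  0.043 ] [ 2.48 -1.01 -1.18] [-0.375 -0.542 -0.107] 0.06205376320432292 90.80774188041687
```

Forces are small, so I'm opening.

step_arm --steps '[{"xyz":[0.0006,-0.0002,0],"spin":0},{"xyz":[0.0006,-0.0002,0],"spin":0},{"xyz":[0.0006,-0.0002,0],"spin":0},{"xyz":[0.0006,-0.0002,0],"spin":0}]'

```text
time: 23.77
eef_pos: [0.5718, -0.0017, 0.0429]
eef_rot: [0.376, -3.119, -0.0]
force: [1.6, -0.8, 0.5]
width: 0.0623
grasp_force: 90.8
```

step_arm --steps '[{"xyz":[0,0,0],"spin":0},{"xyz":[0,0,0],"spin":0},{"xyz":[0,0,0],"spin":0},{"xyz":[0,0,0],"spin":0}]' --gripper 0.77

```text
time: 24.1
eef_pos: [0.5717, -0.0017, 0.0429]
eef_rot: [0.376, -3.119, -0.0]
force: [-0.5, 0.2, 0.5]
width: 0.0661
grasp_force: 0.0
```

step_arm --steps '[{"xyz":[0,0,0],"spin":0},{"xyz":[0,0,0],"spin":0},{"xyz":[0,0,0],"spin":0},{"xyz":[0,0,0],"spin":0},{"xyz":[0,0,0],"spin":0}]' --gripper 1

```text
time: 24.52
eef_pos: [0.572, -0.0018, 0.043]
eef_rot: [0.376, -3.119, 0.0]
force: [-0.7, -0.2, 0.1]
width: 0.0854
grasp_force: 0.0
```

```bash
python3 -c "
from h import *
c=bot.capture('wrist')
s=bot.sense(); print(np.round(s['eef_pos'],4),np.round(s['eef_rot'],4),np.round(s['force'],2),np.round(s['wrist_torque'],3),s['width'])
P=cloud(c)
print([(u,v,P[v-2:v+3,u-2:u+3,2].mean().round(4)) for u,v in((260,180),(375,180),(255,200),(385,200),(318,185),(260,250),(380,250))])
"
```

```text
[ 0.572  -0.0018  0.043 ] [ 0.3757 -3.119  -0.    ] [-0.19  0.46  0.75] [-0.    -0.001  0.045] 0.0855113229658238
[(260, 180, np.float64(0.0696)), (375, 180, np.float64(0.0693)), (255, 200, np.float64(0.0695)), (385, 200, np.float64(0.0693)), (318, 185, np.float64(0.0692)), (260, 250, np.float64(0.0695)), (380, 250, np.float64(0.0695))]
```

Pallet unchanged on release and level at 0.0694. Now I retreat straight up and look from the side.

step_arm --steps '[{"xyz":[0,0,0.02],"spin":0},{"xyz":[0,0,0.07],"spin":0},{"xyz":[0,0,0.15],"spin":0},{"xyz":[0,0,0.27],"spin":0},{"xyz":[0,0,0.4],"spin":0}]'

```text
time: 24.98
eef_pos: [0.571, -0.0017, 0.1435]
eef_rot: [0.375, -3.117, -0.001]
force: [0.1, -0.4, -0.1]
width: 0.0855
grasp_force: 0.0
```

step_arm --steps '[{"xyz":[0,0,0.14],"spin":0},{"xyz":[0,0,0.28],"spin":0},{"xyz":[0,0,0.4],"spin":0},{"xyz":[0,0,0.48],"spin":0},{"xyz":[0,0,0.5],"spin":0}]'

```text
time: 25.4
eef_pos: [0.5735, -0.002, 0.2724]
eef_rot: [-0.375, 3.113, -0.002]
force: [-0.3, 0.1, -0.4]
width: 0.0853
grasp_force: 0.0
```

step_arm --steps '[{"xyz":[-0.14,0,0],"spin":0},{"xyz":[-0.28,0,0],"spin":0},{"xyz":[-0.4,0,0],"spin":0},{"xyz":[-0.5,0,0],"spin":0},{"xyz":[-0.5,0,0],"spin":0}]'

```text
time: 25.82
eef_pos: [0.4424, -0.0013, 0.2676]
eef_rot: [0.376, -3.116, -0.001]
force: [1.3, -0.2, 0.2]
width: 0.0851
grasp_force: 0.0
```

```bash
python3 - <<'E'
from h import *
ims=[]
for n,X in(("scene",(.572,0,.065)),("wrist",(.572,0,.065))):
    c=bot.capture(n); u,v=map(int,proj(c,X)); print(n,u,v)
    w=48 if n=="scene" else 75
    v0=min(max(v-w,0),400-2*w);u0=min(max(u-w,0),640-2*w)
    ims.append(cv2.resize(c["color"][v0:v0+2*w,u0:u0+2*w],(400,400),interpolation=cv2.INTER_CUBIC))
    P=cloud(c); m=(np.hypot(P[...,0]-.572,P[...,1])<.03)&(c["range_z"]>0)&(P[...,2]>.03); print(np.percentile(P[m][:,2],[5,50,95]).round(4))
    for q in("house","wagon","paint_jar"):
        for r in bot.pinpoint(q,n)[:1]: print(q,round(r["conf"],2),np.round(world(c,r["at"][1],r["at"][0],0),3))
cv2.imwrite("pics/fin.png",np.hstack(ims))
s=bot.sense();print(s["time"],s["eef_pos"].round(3))
E
```

```text
scene 354 215
[0.0668 0.0707 0.0744]
house 0.72 [0.467 0.341 0.   ]
wagon 0.89 [0.607 0.323 0.   ]
paint_jar 0.75 [ 0.635 -0.364  0.   ]
wrist 295 267
[0.0687 0.072  0.0736]
house 0.85 [0.452 0.348 0.   ]
paint_jar 0.89 [ 0.635 -0.37   0.   ]
26.2167 [ 0.448 -0.002  0.268]
```

View pics/fin.png

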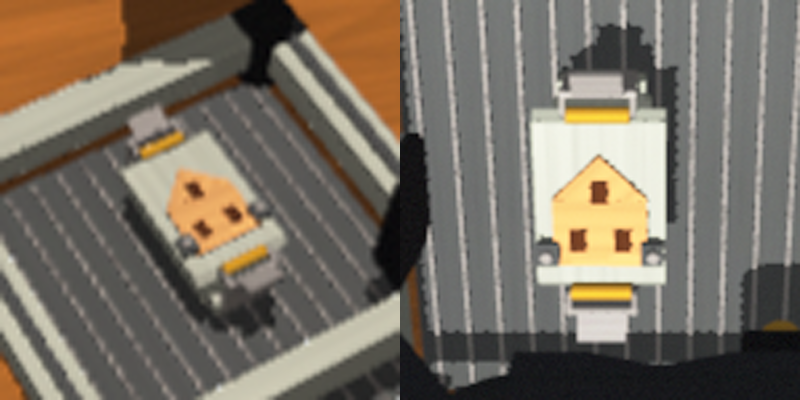

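Gable faces the single-ball end. The rollers are at about (597,115) and (600,292) in the right-hand view, where parallax shifts them. I'll check their distances to the pallet numerically.

```bash
python3 - <<'E'
from h import *
y=np.radians(13.7); a=np.array([np.cos(y),np.sin(y)]); b=np.array([-a[1],a[0]])
for n in("wrist","scene"):
    c=bot.capture(n); P=cloud(c); hsv=cv2.cvtColor(c["color"],cv2.COLOR_BGR2HSV)
    d=P[...,:2]-np.array([.5718,-.0008]); X=d@a; Y=d@b; Z=P[...,2]
    rol=(hsv[...,1]>165)&(hsv[...,2]>110)&(np.abs(np.abs(X)-.046)<.014)&(np.abs(Y)<.02)&(Z>.055)&(Z<.085)
    for s in(-1,1):
        m=rol&(X*s>0)
        if m.sum()>5: print(n,s,m.sum(),"X",np.percentile(X[m],[10,50,90]).round(4),"Y",np.median(Y[m]).round(4),"Z",np.percentile(Z[m],[50,95]).round(4))
    pl=(np.abs(Z-.068)<.005)&(np.abs(X)<.06)&(np.abs(Y)<.05)&(np.abs(Y)>.02)&(c["range_z"]>0)
    r=cv2.minAreaRect(np.c_[X[pl],Y[pl]].astype(np.float32)*1000); print("plate",r)
    for x0,x1 in((-.04,-.02),(.0,.02),(.03,.042)):
      print([np.median(Z[(X>x0)&(X<x1)&(Y>y0)&(Y<y0+.009)&(Z>.05)]).round(4) for y0 in(-.031,.022)])
E
```

```text
wrist -1 113 X [-0.0514 -0.0494 -0.0469] Y -0.0007 Z [0.0735 0.0749]
wrist 1 131 X [0.0435 0.0451 0.0485] Y -0.0001 Z [0.0735 0.0752]
plate ((0.4874725341796875, 0.09571456909179688), (96.27445983886719, 63.548824310302734), 0.16056087613105774)
[np.float64(0.0694), np.float64(0.0693)]
[np.float64(0.0698), np.float64(0.0697)]
[np.float64(0.0696), np.float64(0.0694)]
scene -1 24 X [-0.0529 -0.0456 -0.0433] Y -0.0007 Z [0.0731 0.0765]
scene 1 23 X [0.0472 0.0485 0.0515] Y -0.0004 Z [0.0726 0.0756]
plate ((-0.9220237731933594, -1.62615966796875), (101.1295394897461, 65.70939636230469), 0.1591426432132721)
[np.float64(0.0683), np.float64(0.0692)]
[np.float64(0.0699), np.float64(0.0687)]
[np.float64(0.0691), np.float64(0.0687)]
```

The rollers sit symmetrically over both bevels (about ±47 mm, z ≈ 0.0735, above the ridges at 0.0645). The plate is level, centred within 0.5 mm and 0.16° off the mount's yaw, and the house, wagon and jar haven't moved. I'm handing in.

```bash
python3 -c "
from rig import bot
print(bot.sign_off())"
```

```text
the job is handed in; nothing more can be done
None
```

The pallet is back in the engraver, gable towards the single ball and level on the three balls with both catches over its ends; it was eased down without a snap, the house, wagon and jar are untouched, and the job is handed in (no verdict was returned).

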